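# Put the tall amber bottles away in the divided crate

### The arm

A 6-joint arm with a two-finger parallel gripper is mounted at the origin on the work surface. World frame = base frame: x ahead of the robot, y to its left, z up, the work surface at z = 0. Lengths are in mm, angles in degrees, forces in N, time in s.
With the tool pointing down it reaches from about 300 to 850 mm from the base axis. Payload 4.2 kg.
Tool frame: the origin (TCP) lies at the very end of the fingers, on their centre line; the grasp point (between the pads) lies 19 mm behind it (env.grasp_offset is the distance from the TCP to the grasp point, in mm); z points along the fingers, y is the line along which they close (so a half turn about z gives the same grasp; the last joint's range is limited). The gripper opens to 91 mm and grips with 3 to 60 N. Pads are 32 mm wide; open, the fingers measure 118 mm over their backs; the gripper's body (76 mm by 178 mm) begins 60 mm behind the grasp point.
Start: joints at [-69.844, 18.312, 89.639, -0, 72.044, -1.146], TCP at [208.899, -535.731, 183.276] pointing down, gripper open.
Joint ranges: [-177.97, 177.97], [-48.28, 115.42], [12.27, 149.76], [-77.06, 257.06], [2.81, 150.46], [-146.56, 146.56]. Speed limits (degrees/s): [147.25, 147.25, 180, 180, 180, 180].

### API

Orientations are given as [roll, pitch, yaw] about the fixed x, y, z axes, in that order (R = Rz(yaw) Ry(pitch) Rx(roll)).
In Python, from workcell import env gives the robot as it stands. The module is installed in compiled form; this text tells all that it offers.
- The arm moves only by the tool send_rows, never from a script. Its argument "motion" is a list of rows, each an object of numbers: "tx", "ty", "tz": the shift along the tool's x, y, z in units of 500 mm (1.0 is 500 mm); "rx", "ry", "rz": the turn, a rotation vector about the tool's x, y, z in units of 30 degrees (1.0 is 30 degrees); "gripper": the closure, from -1 (fully open) to 1 (shut). In form: [{"tx": .., "ty": .., "tz": .., "rx": .., "ry": .., "rz": .., "gripper": ..}, ...]. A call has 1 to 12 rows; each row shifts and turns the commanded pose from where the row before left it, along the tool's axes as they then stand; what a row does not reach is not made up. A row lasts 1/8 s, in which the tool goes at most 62.5 mm and 10.7 degrees, less where a joint would pass 70% of its speed; a pose out of reach is approached as far as the arm can. A call with a number of a shift or a turn outside -1 to 1 is refused whole. A call with a gripper value outside its range is refused whole. The fingers move at their own pace and stop on an object; "grip_force" is the grip in N (left out, the last holds). Time passes only in rows, so rows that do not move let the fingers close. It gives the time, the measured TCP pose, the force, the opening and the grip force at its end, in the units of the state.
- env.state(): the state, without advancing time (a new reading comes with each control period).
- env.grab_frame(name): name is "side" or "top"; returns a dict with "frame" (420x560x3 uint8, red, green, blue), "vertical_fov" (degrees; the focal length in pixels is half the picture's height over the tangent of half this angle, whatever the lens; pixels are square), "cx", "cy" (the principal point, pixels), "rvec" (rotation vector, rad) and "tvec" (3), from world to camera coordinates, as OpenCV has them. Camera axes: x right, y down, z forward; pixel columns grow to the right and rows downward; lengths in mm; the calibration is good to about 2 mm. A picture is of the moment at which its call begins. There is no depth.
- env.job_done(): hands the job in; it is judged then, once.
The state is a dict: "time_s": time; "qpos": joint angles; "qvel": joint speeds; "effort": joint torques, N m; "ee_pos": TCP position; "ee_rot": TCP orientation; "force": force on the tool from outside, world axes, zero at the start; "torque": the same for the moment, N m; "gripper_width": finger opening in mm; "gripper_force": force on a finger pad.
Only numpy, scipy, OpenCV 4.12 (cv2) and the standard library are available. Lean on these libraries where they do the work, as an engineer would, in place of code of your own. Each camera call takes 0.05 s, during which the arm holds its last target. There are 200 camera calls.

### The job

Put the two tall amber bottles away in the low plywood crate: stand one upright in each of its two empty cells. Keep the bottles upright as you carry them, and set them down gently on the crate's floor, do not drop them in.

Things in the scene. Friction and masses are not known exactly. Their poses are not given: they have to be found in the camera images.
- bottle1_mid (a point): First amber glass bottle with a paper label band and black cap, one of two identical tall ones: 130 mm high, 40 mm in diameter, straight-sided for its lower 98 mm, then narrowing to the cap (27 mm wide, 20 mm high); about 0.16 kg. This point is on its axis, 65 mm above its underside; z is its axis, up. It starts upright on the bench; the other jars and bottles around are at most 66 mm high.
- bottle2_mid (a point): Second amber glass bottle with a paper label band and black cap, one of two identical tall ones: 130 mm high, 40 mm in diameter, straight-sided for its lower 98 mm, then narrowing to the cap (27 mm wide, 20 mm high); about 0.16 kg. This point is on its axis, 65 mm above its underside; z is its axis, up. It starts upright on the bench; the other jars and bottles around are at most 66 mm high.
- pad1: Thin square of cork on the floor of one empty cell. The crate is a fixed plywood box, 74 x 210 mm, 40 mm high, with three cells in a row, each 62 x 62 mm inside; walls 6 mm, floor 6 mm. Any one cell already holds a low tin (top 42 mm above the bench). Origin: centre of the cell's floor, where a bottle's underside rests, 6 mm above the bench; z up, y along the row of cells, x across it.
- pad2: The same kind of cork square, on the floor of the other empty cell of the same crate; same size, origin and axes. The cork is soft and thin and gives no resistance. The cells' open tops face up; across the row (x) there is no neighbouring cell.

How it is judged:
By the outcome, as a careful person would: the job done as asked, in the order asked, and still so for the second after the job is handed in, with the robot touching nothing.
It also fails if it takes over 61 s, if anything falls off the work surface, if the arm or the gripper's body presses on something with over 40 N, if the wrist force passes 120 N, or if a joint passes its speed limit or range.

## Working session

There is one attempt and no reset: what is moved stays moved. The work goes in short steps, Python scripts to look and compute and a tool call to move; the robot and the scene stay as the last step left them, time stands still between calls to the robot, and variables do not carry over. Pictures are saved under pics/ and viewed, at most 10 in all, crops included, and the job is handed in when it is done.

Besides the shell and the picture viewer there is one more tool, called after "Call:" in YAML: its name, and indented under it one key for each argument. send_rows: Moves the arm, as the interface text tells. Shifts and turns lie within -1 to 1; 1 stands for 500 mm of shift or 30 degrees of turn. Its arguments: {"type":"object","properties":{"motion":{"type":"array"},"grip_force":{"type":"number"}},"required":["motion"]}

```bash
mkdir -p pics; cat > h.py <<'E'
import numpy as np, cv2
from workcell import env
def cam(n):
    d=env.grab_frame(n); f=210/np.tan(np.radians(d["vertical_fov"])/2)
    K=np.array([[f,0,d["cx"]],[0,f,d["cy"]],[0,0,1]]); R=cv2.Rodrigues(np.array(d["rvec"],float))[0]
    return d["frame"],K,R,np.array(d["tvec"],float).ravel()
def ray(c,u,v,z):
    _,K,R,t=c; o=-R.T@t; d=R.T@np.linalg.inv(K)@[u,v,1.]
    return o+d*(z-o[2])/d[2]
def proj(c,p):
    _,K,R,t=c; q=K@(R@np.array(p,float)+t); return q[:2]/q[2]
E
python3 - <<'E'
from h import *
for n in("top","side"):
    c=cam(n); print(n,c[1][0,0],c[1][:2,2],-c[2].T@c[3],c[2][2]); cv2.imwrite(f"pics/{n}0.png",c[0][:,:,::-1])
s=env.state();print(s)
E
```

```text
top 528.2454200486092 [280.47707433 210.1867608 ] [ 359.97235648   33.67230886 1314.55478611] [ 0.12866857  0.00206009 -0.99168551]
side 434.1689932801463 [275.03820846 210.26682318] [ 380.7567033  -551.68974867  683.4853092 ] [ 0.20867871  0.67552658 -0.70718954]
{'time_s': 0.1, 'qpos': array([-6.98439681e+01,  1.83461406e+01,  8.96994994e+01, -1.27465955e-04,
        7.20437264e+01, -1.14604349e+00]), 'qvel': array([ 0.08036263, -0.02590896, -0.1184551 ,  0.04327349, -0.07354901,
       -0.10894506]), 'effort': array([-4.37577091e-04, -4.13335133e+01, -2.32510954e+01,  7.28811231e-02,
        4.21884586e-02, -5.45508692e-05]), 'ee_pos': array([ 208.71474908, -535.24428834,  182.52224768]), 'ee_rot': array([-1.79910649e+02, -1.66623733e-03,  2.13021135e+01]), 'force': array([ 0.35262382, -0.73699725, -0.25854608]), 'torque': array([ 0.03232058, -0.03149438,  0.06815133]), 'gripper_force': 0.0, 'gripper_width': 91.11824502714431}
```

View pics/top0.png

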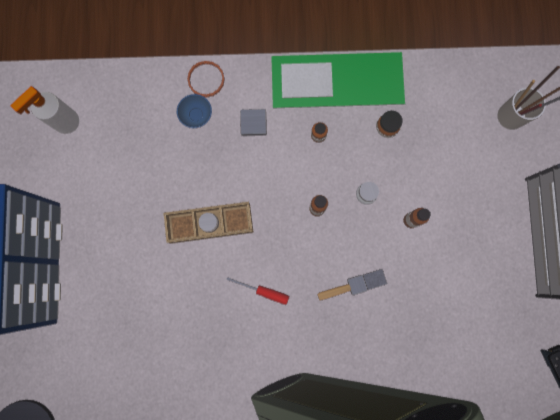

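View pics/side0.png

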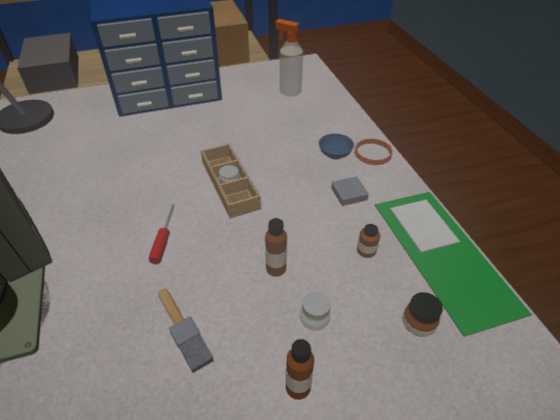

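The top view shows the tall bottles at about (318,205) and (418,217), and the crate at (208,222) with its tin in the middle cell. The side view shows the bottles at (276,248) and (300,370), and the crate at (230,180). Next I'll measure them.

```bash
python3 - <<'E'
from h import *
T=cam("top");S=cam("side")
def dark(c,x0,x1,y0,y1):
    g=c[0][y0:y1,x0:x1].max(2)<50
    n,l,st,ce=cv2.connectedComponentsWithStats(g.astype(np.uint8))
    i=1+np.argmax(st[1:,4]); return ce[i]+[x0,y0],st[i]
for tb,sb in(((300,335,190,220),(260,292,212,240)),((400,435,200,232),(285,318,335,362))):
    a,sa=dark(T,*tb);b,s2=dark(S,*sb);print(a,sa,b,s2)
    P=[c[1]@np.c_[c[2],c[3]] for c in(T,S)]
    X=cv2.triangulatePoints(P[0],P[1],a.reshape(2,1),b.reshape(2,1)).ravel();X=X[:3]/X[3]
    print(X,ray(T,*a,122),ray(S,*b,120),[ (proj(c,X)) for c in(T,S)])
c=T[0][195:250,155:265];s=S[0][135:225,190:270]
A=cv2.resize(c,None,fx=7,fy=7,interpolation=2);cv2.imwrite("pics/c1.png",A[:,:,::-1])
B=cv2.resize(s,None,fx=6,fy=6,interpolation=2);cv2.imwrite("pics/c2.png",B[:,:,::-1])
hsv=cv2.cvtColor(c,cv2.COLOR_RGB2HSV);m=((hsv[...,0]>8)&(hsv[...,0]<28)&(hsv[...,1]>60)).astype(np.uint8)
cs=max(cv2.findContours(m,0,2)[0],key=cv2.contourArea)
r=cv2.minAreaRect(cs);bx=cv2.boxPoints(r)+[155,195];print(r,bx)
for p in bx: print(ray(T,*p,40))
E
```

```text
Traceback (most recent call last):
ValueError: attempt to get argmax of an empty sequence
```

```bash
cat > m.py <<'E'
from h import *
T=cam("top");S=cam("side")
def dark(c,x0,x1,y0,y1):
    w=c[0][y0:y1,x0:x1].astype(int); g=(w.max(2)<85)&(w.max(2)-w.min(2)<25)
    n,l,st,ce=cv2.connectedComponentsWithStats(g.astype(np.uint8))
    if n<2: return None,w.reshape(-1,3).min(0)
    i=1+np.argmax(st[1:,4]); return ce[i]+[x0,y0],st[i]
for tb,sb in(((300,335,190,220),(260,292,212,240)),((400,435,200,232),(285,318,335,362))):
    a,sa=dark(T,*tb);b,s2=dark(S,*sb);print(a,sa,b,s2)
    if a is None or b is None: continue
    P=[c[1]@np.c_[c[2],c[3]] for c in(T,S)]
    X=cv2.triangulatePoints(P[0],P[1],a.reshape(2,1),b.reshape(2,1)).ravel();X=X[:3]/X[3]
    print(X,ray(T,*a,126),ray(S,*b,120),[ (proj(c,X)) for c in(T,S)])
c=T[0][195:250,155:265];s=S[0][135:225,190:270]
A=cv2.resize(c,None,fx=7,fy=7,interpolation=2);cv2.imwrite("pics/c1.png",A[:,:,::-1])
B=cv2.resize(s,None,fx=6,fy=6,interpolation=2);cv2.imwrite("pics/c2.png",B[:,:,::-1])
hsv=cv2.cvtColor(c,cv2.COLOR_RGB2HSV);m=((hsv[...,0]>8)&(hsv[...,0]<28)&(hsv[...,1]>60)).astype(np.uint8)
cs=max(cv2.findContours(m,0,2)[0],key=cv2.contourArea)
r=cv2.minAreaRect(cs);bx=cv2.boxPoints(r)+[155,195];print(r,bx)
for p in bx: print(ray(T,*p,40))
E
python3 m.py
```

```text
[320.13157895 201.22807018] [ 15   6  12  12 114] [275.52995392 226.75115207] [  9   6  14  18 217]
[533.59470579 -54.94453942 122.15715473] [532.11590877 -54.52832715 126.        ] [535.57398863 -53.03469866 120.        ] [array([320.17378773, 200.82643114]), array([274.77855088, 226.92541434])]
[423.01612903 214.28225806] [ 17   9  13  12 124] [300.70083102 350.43767313] [  7   4  19  23 361]
[ 497.08160481 -287.34284751  121.80815232] [ 495.56268412 -286.0454504   126.        ] [ 499.01539337 -286.58988872  120.        ] [array([423.06215035, 213.82545981]), array([299.61733181, 350.68978163])]
((52.58338165283203, 27.133766174316406), (29.952356338500977, 86.59571075439453), 82.50414276123047) [[162.70182657 212.9339695 ]
 [248.55751801 201.63717079]
 [252.4649353  231.33356476]
 [166.6092453  242.63036346]]
[526.84894907 323.12166866  40.        ]
[548.60066045 113.55173192  40.        ]
[475.68441571 105.56332247  40.        ]
[454.22407382 313.62185563  40.        ]
```

View pics/c1.png

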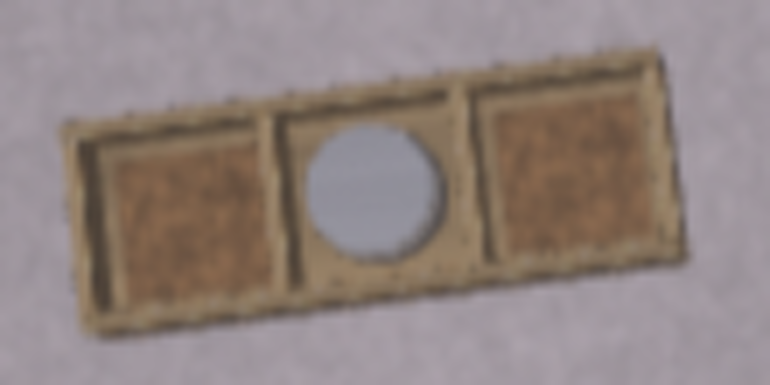

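View pics/c2.png

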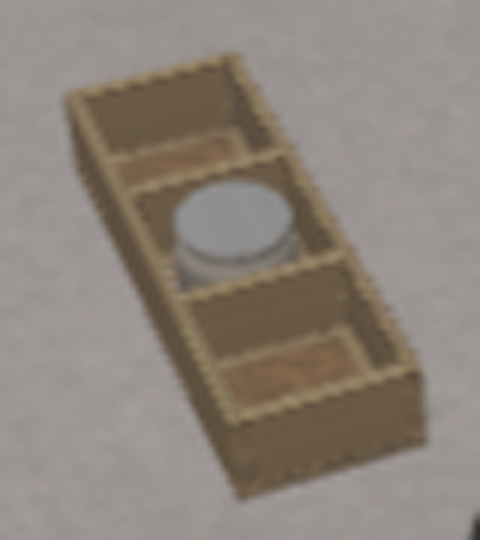

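The top crop shows the crate rim corners at (66,124), (656,50), (685,262) and (90,336). The side crop shows them at (72,95), (237,58), (416,370) and (238,415). The tin is in the middle cell.

```bash
cat > go.py <<'E'
from h import *
from scipy.spatial.transform import Rotation as Ro
def go(*tgts):
    s=env.state(); R=Ro.from_euler("xyz",s["ee_rot"],degrees=True); print(s["ee_pos"].round(1),s["ee_rot"].round(2),round(s["time_s"],2),s["qpos"].round(0))
    p=s["ee_pos"]
    for t in tgts: print("to",t,"tool units",(R.inv().apply(np.array(t)-p)/500).round(4)); p=np.array(t)
E
python3 - <<'E'
from go import *
T=cam("top");S=cam("side")
a=np.array([[66,124],[656,50],[685,262],[90,336]])/7+[155,195]-.43
b=np.array([[72,95],[416-0,370],[0,0],[0,0]])
b=np.array([[237,58],[416,370],[238,415],[72,95]])/6+[190,135]-.42
P=[c[1]@np.c_[c[2],c[3]] for c in(T,S)]
X=cv2.triangulatePoints(P[0],P[1],a.T,b.T);X=(X[:3]/X[3]).T;print(X.round(1))
t=np.array([ray(T,*p,40) for p in a]);s=np.array([ray(S,*p,40) for p in b]);print(t.round(1),s.round(1))
for q in(t,s,(t+s)/2):
    c=q.mean(0); r=(q[0]+q[3]-q[1]-q[2]); r/=np.linalg.norm(r); print(c,r,c+68*r,c-68*r)
go((497.2,-286.8,183),(497.2,-286.8,60))
E
```

```text
[[529.8 320.4  37.8]
 [549.1 114.1  40.3]
 [477.3 105.2  45.6]
 [457.2 311.4  41.2]]
[[528.4 320.   40. ]
 [548.4 114.2  40. ]
 [474.1 105.7  40. ]
 [454.3 311.6  40. ]] [[531.1 317.6  40. ]
 [550.1 114.5  40. ]
 [483.5 111.1  40. ]
 [461.6 313.3  40. ]]
[501.29312329 212.87922018  40.        ] [-0.09631855  0.99535056  0.        ] [494.74346193 280.56305825  40.        ] [507.84278466 145.1953821   40.        ]
[506.58488387 214.11186633  40.        ] [-0.10061016  0.99492592  0.        ] [499.74339271 281.76682918  40.        ] [513.42637504 146.45690348  40.        ]
[503.93900358 213.49554325  40.        ] [-0.09844834  0.99514216  0.        ] [497.24451615 281.1652103   40.        ] [510.63349101 145.82587621  40.        ]
[ 208.9 -535.7  183.1] [-179.99    0.     21.3 ] 0.4 [-70.  18.  90.  -0.  72.  -1.]
to (497.2, -286.8, 183) tool units [ 7.181e-01 -2.542e-01  3.000e-04]
to (497.2, -286.8, 60) tool units [0.    0.    0.246]
```

Call:
send_rows:
  motion:
    - {"tx":0.09,"ty":-0.032,"gripper":-1}
    - {"tx":0.09,"ty":-0.032,"gripper":-1}
    - {"tx":0.09,"ty":-0.032,"gripper":-1}
    - {"tx":0.09,"ty":-0.032,"gripper":-1}
    - {"tx":0.09,"ty":-0.032,"gripper":-1}
    - {"tx":0.09,"ty":-0.032,"gripper":-1}
    - {"tx":0.09,"ty":-0.032,"gripper":-1}
    - {"tx":0.05,"ty":-0.018,"gripper":-1}
    - {"tx":0.038,"ty":-0.012,"gripper":-1}
    - {"gripper":-1}
    - {"gripper":-1}
    - {"gripper":-1}
  grip_force: 25

```text
invalid input at $.motion[0]: expected keys tx, ty, tz, rx, ry, rz, gripper
```

```bash
python3 - <<'E'
from go import *
go((497.2,-286.8,183),(497.2,-286.8,60))
S=cam("side");print(proj(S,(497.2,-286.8,130)),proj(S,env.state()["ee_pos"]))
cv2.imwrite("pics/s1.png",S[0][:,:,::-1])
E
```

```text
[ 208.9 -535.7  183.1] [-179.99    0.     21.3 ] 0.4 [-70.  18.  90.  -0.  72.  -1.]
to (497.2, -286.8, 183) tool units [ 7.181e-01 -2.542e-01  3.000e-04]
to (497.2, -286.8, 60) tool units [0.    0.    0.246]
[299.78645004 347.45100458] [ 54.11529766 711.4550021 ]
```

View pics/s1.png

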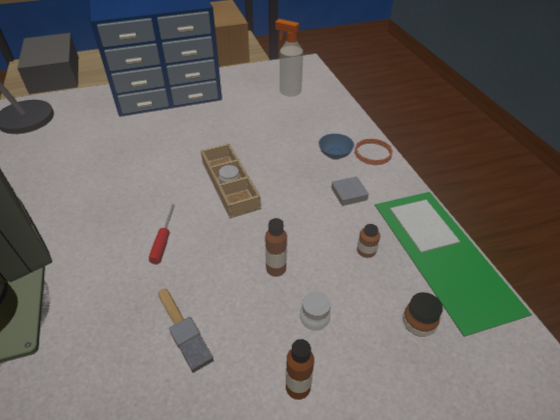

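The call was refused because each row needs every key. The picture shows the scene unchanged, with the bottles still at (276,248) and (300,370).

Call:
send_rows:
  motion:
    - {"tx":0.09,"ty":-0.032,"tz":0,"rx":0,"ry":0,"rz":0,"gripper":-1}
    - {"tx":0.09,"ty":-0.032,"tz":0,"rx":0,"ry":0,"rz":0,"gripper":-1}
    - {"tx":0.09,"ty":-0.032,"tz":0,"rx":0,"ry":0,"rz":0,"gripper":-1}
    - {"tx":0.09,"ty":-0.032,"tz":0,"rx":0,"ry":0,"rz":0,"gripper":-1}
    - {"tx":0.09,"ty":-0.032,"tz":0,"rx":0,"ry":0,"rz":0,"gripper":-1}
    - {"tx":0.09,"ty":-0.032,"tz":0,"rx":0,"ry":0,"rz":0,"gripper":-1}
    - {"tx":0.09,"ty":-0.032,"tz":0,"rx":0,"ry":0,"rz":0,"gripper":-1}
    - {"tx":0.05,"ty":-0.018,"tz":0,"rx":0,"ry":0,"rz":0,"gripper":-1}
    - {"tx":0.038,"ty":-0.012,"tz":0,"rx":0,"ry":0,"rz":0,"gripper":-1}
    - {"tx":0,"ty":0,"tz":0,"rx":0,"ry":0,"rz":0,"gripper":-1}
    - {"tx":0,"ty":0,"tz":0,"rx":0,"ry":0,"rz":0,"gripper":-1}
  grip_force: 25

```text
time_s: 1.82
ee_pos: [496.5, -287.7, 183.2]
ee_rot: [180.0, 0.0, 21.3]
force: [0.1, -0.7, -0.9]
gripper_width: 91.0
gripper_force: 0.0
```

```bash
python3 - <<'E'
from go import *
go((497.2,-286.8,183),(497.2,-286.8,60))
S=cam("side")
cv2.imwrite("pics/s2.png",S[0][:,:,::-1])
E
```

```text
[ 496.5 -287.7  183.2] [1.7999e+02 4.0000e-02 2.1260e+01] 1.82 [-31.  18.  90.  -0.  72.  38.]
to (497.2, -286.8, 183) tool units [ 0.0019 -0.0011  0.0004]
to (497.2, -286.8, 60) tool units [ 2.00e-04 -0.00e+00  2.46e-01]
```

View pics/s2.png

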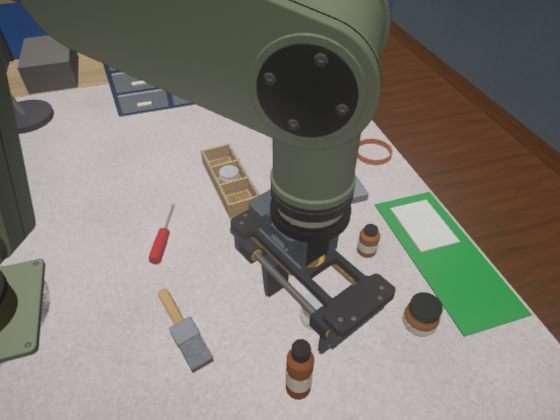

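The view shows the open gripper centred above bottle 2, which stands at (300,370). I'll descend and grip.

Call:
send_rows:
  motion:
    - {"tx":0.002,"ty":-0.001,"tz":0.05,"rx":0,"ry":0,"rz":0,"gripper":-1}
    - {"tx":0,"ty":0,"tz":0.06,"rx":0,"ry":0,"rz":0,"gripper":-1}
    - {"tx":0,"ty":0,"tz":0.06,"rx":0,"ry":0,"rz":0,"gripper":-1}
    - {"tx":0,"ty":0,"tz":0.05,"rx":0,"ry":0,"rz":0,"gripper":-1}
    - {"tx":0,"ty":0,"tz":0.026,"rx":0,"ry":0,"rz":0,"gripper":-1}
    - {"tx":0,"ty":0,"tz":0,"rx":0,"ry":0,"rz":0,"gripper":-1}
    - {"tx":0,"ty":0,"tz":0,"rx":0,"ry":0,"rz":0,"gripper":-1}

```text
time_s: 2.75
ee_pos: [498.6, -286.8, 61.4]
ee_rot: [179.9, -0.1, 21.3]
force: [0.3, -1.0, 0.5]
gripper_width: 90.8
gripper_force: 0.0
```

Call:
send_rows:
  motion:
    - {"tx":0,"ty":0,"tz":0,"rx":0,"ry":0,"rz":0,"gripper":0}
    - {"tx":0,"ty":0,"tz":0,"rx":0,"ry":0,"rz":0,"gripper":0.1}
    - {"tx":0,"ty":0,"tz":0,"rx":0,"ry":0,"rz":0,"gripper":0.2}
    - {"tx":0,"ty":0,"tz":0,"rx":0,"ry":0,"rz":0,"gripper":0.5}
    - {"tx":0,"ty":0,"tz":0,"rx":0,"ry":0,"rz":0,"gripper":1}
    - {"tx":0,"ty":0,"tz":0,"rx":0,"ry":0,"rz":0,"gripper":1}
    - {"tx":0,"ty":0,"tz":0,"rx":0,"ry":0,"rz":0,"gripper":1}
    - {"tx":0,"ty":0,"tz":0,"rx":0,"ry":0,"rz":0,"gripper":1}

```text
time_s: 3.75
ee_pos: [498.1, -286.3, 60.3]
ee_rot: [180.0, -0.0, 21.3]
force: [0.1, -0.3, -0.0]
gripper_width: 38.6
gripper_force: 25.0
```

Call:
send_rows:
  motion:
    - {"tx":0,"ty":0,"tz":-0.01,"rx":0,"ry":0,"rz":0,"gripper":1}
    - {"tx":0,"ty":0,"tz":-0.03,"rx":0,"ry":0,"rz":0,"gripper":1}
    - {"tx":0,"ty":0,"tz":-0.05,"rx":0,"ry":0,"rz":0,"gripper":1}
    - {"tx":0,"ty":0,"tz":-0.06,"rx":0,"ry":0,"rz":0,"gripper":1}
    - {"tx":0,"ty":0,"tz":-0.06,"rx":0,"ry":0,"rz":0,"gripper":1}
    - {"tx":0,"ty":0,"tz":-0.06,"rx":0,"ry":0,"rz":0,"gripper":1}
    - {"tx":0,"ty":0,"tz":-0.05,"rx":0,"ry":0,"rz":0,"gripper":1}
    - {"tx":0,"ty":0,"tz":-0.03,"rx":0,"ry":0,"rz":0,"gripper":1}
    - {"tx":0,"ty":0,"tz":-0.01,"rx":0,"ry":0,"rz":0,"gripper":1}
    - {"tx":0,"ty":0,"tz":0,"rx":0,"ry":0,"rz":0,"gripper":1}
    - {"tx":0,"ty":0,"tz":0,"rx":0,"ry":0,"rz":0,"gripper":1}

```text
time_s: 5.12
ee_pos: [497.5, -285.8, 239.2]
ee_rot: [-179.9, 0.1, 21.3]
force: [-0.3, 0.5, -1.5]
gripper_width: 38.7
gripper_force: 25.0
```

```bash
python3 - <<'E'
from go import *
go((497,281,240)); print(env.state()["force"])
E
```

```text
[ 497.5 -285.8  239.2] [-1.799e+02  8.000e-02  2.130e+01] 5.12 [-31.  17.  84.  -0.  79.  38.]
to (497, 281, 240) tool units [ 4.1090e-01 -1.0566e+00 -5.0000e-04]
[-0.31628478  0.52359616 -1.4721685 ]
```

Call:
send_rows:
  motion:
    - {"tx":0.008,"ty":-0.02,"tz":0,"rx":0,"ry":0,"rz":0,"gripper":1}
    - {"tx":0.016,"ty":-0.04,"tz":0,"rx":0,"ry":0,"rz":0,"gripper":1}
    - {"tx":0.023,"ty":-0.06,"tz":0,"rx":0,"ry":0,"rz":0,"gripper":1}
    - {"tx":0.031,"ty":-0.08,"tz":0,"rx":0,"ry":0,"rz":0,"gripper":1}
    - {"tx":0.031,"ty":-0.08,"tz":0,"rx":0,"ry":0,"rz":0,"gripper":1}
    - {"tx":0.031,"ty":-0.08,"tz":0,"rx":0,"ry":0,"rz":0,"gripper":1}
    - {"tx":0.031,"ty":-0.08,"tz":0,"rx":0,"ry":0,"rz":0,"gripper":1}
    - {"tx":0.031,"ty":-0.08,"tz":0,"rx":0,"ry":0,"rz":0,"gripper":1}
    - {"tx":0.031,"ty":-0.08,"tz":0,"rx":0,"ry":0,"rz":0,"gripper":1}
    - {"tx":0.031,"ty":-0.08,"tz":0,"rx":0,"ry":0,"rz":0,"gripper":1}
    - {"tx":0.031,"ty":-0.08,"tz":0,"rx":0,"ry":0,"rz":0,"gripper":1}
    - {"tx":0.031,"ty":-0.08,"tz":0,"rx":0,"ry":0,"rz":0,"gripper":1}

```text
time_s: 6.62
ee_pos: [495.9, 166.8, 240.3]
ee_rot: [-180.0, -0.0, 21.4]
force: [-0.5, -0.3, -1.6]
gripper_width: 38.8
gripper_force: 25.0
```

Call:
send_rows:
  motion:
    - {"tx":0.031,"ty":-0.08,"tz":0,"rx":0,"ry":0,"rz":0,"gripper":1}
    - {"tx":0.026,"ty":-0.065,"tz":0,"rx":0,"ry":0,"rz":0,"gripper":1}
    - {"tx":0.016,"ty":-0.04,"tz":0,"rx":0,"ry":0,"rz":0,"gripper":1}
    - {"tx":0.008,"ty":-0.02,"tz":0,"rx":0,"ry":0,"rz":0,"gripper":1}
    - {"tx":0.004,"ty":-0.012,"tz":0,"rx":0,"ry":0,"rz":0,"gripper":1}
    - {"tx":0,"ty":0,"tz":0,"rx":0,"ry":0,"rz":0,"gripper":1}
    - {"tx":0,"ty":0,"tz":0,"rx":0,"ry":0,"rz":0,"gripper":1}
    - {"tx":0,"ty":0,"tz":0,"rx":0,"ry":0,"rz":0,"gripper":1}

```text
time_s: 7.62
ee_pos: [497.6, 280.2, 240.3]
ee_rot: [180.0, -0.0, 21.2]
force: [0.1, 0.7, -1.2]
gripper_width: 38.9
gripper_force: 25.0
```

```bash
python3 - <<'E'
from go import *
go((497,281,240),(497,281,70),(497,281,66)); print(env.state()["force"])
S=cam("side"); cv2.imwrite("pics/s3.png",S[0][:,:,::-1])
E
```

```text
[497.6 280.2 240.3] [179.99  -0.    21.25] 7.62 [28. 16. 84. -0. 79. 97.]
to (497, 281, 240) tool units [-0.0005 -0.0019  0.0006]
to (497, 281, 70) tool units [-0.0e+00 -1.0e-04  3.4e-01]
to (497, 281, 66) tool units [-0.    -0.     0.008]
[ 0.10351173  0.71858543 -1.16225025]
```

View pics/s3.png

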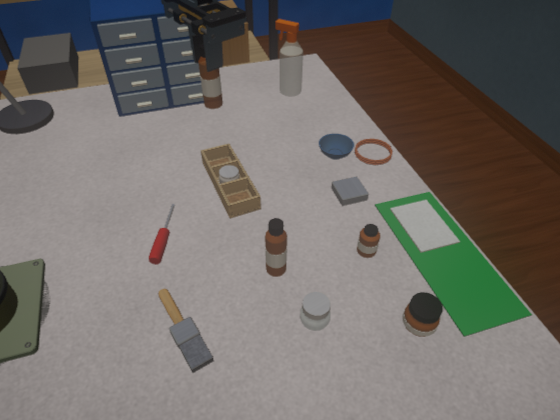

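The bottle hangs upright in the gripper at (212,85), above the far cell. Next I'll lower it.

Call:
send_rows:
  motion:
    - {"tx":0,"ty":-0.002,"tz":0.02,"rx":0,"ry":0,"rz":0,"gripper":1}
    - {"tx":0,"ty":0,"tz":0.05,"rx":0,"ry":0,"rz":0,"gripper":1}
    - {"tx":0,"ty":0,"tz":0.06,"rx":0,"ry":0,"rz":0,"gripper":1}
    - {"tx":0,"ty":0,"tz":0.06,"rx":0,"ry":0,"rz":0,"gripper":1}
    - {"tx":0,"ty":0,"tz":0.06,"rx":0,"ry":0,"rz":0,"gripper":1}
    - {"tx":0,"ty":0,"tz":0.05,"rx":0,"ry":0,"rz":0,"gripper":1}
    - {"tx":0,"ty":0,"tz":0.025,"rx":0,"ry":0,"rz":0,"gripper":1}
    - {"tx":0,"ty":0,"tz":0.01,"rx":0,"ry":0,"rz":0,"gripper":1}
    - {"tx":0,"ty":0,"tz":0,"rx":0,"ry":0,"rz":0,"gripper":1}
    - {"tx":0,"ty":0,"tz":0,"rx":0,"ry":0,"rz":0,"gripper":1}

```text
time_s: 8.93
ee_pos: [497.8, 282.2, 73.7]
ee_rot: [-180.0, -0.1, 21.3]
force: [0.4, -0.3, -1.2]
gripper_width: 39.0
gripper_force: 25.0
```

Call:
send_rows:
  motion:
    - {"tx":0,"ty":0,"tz":0.002,"rx":0,"ry":0,"rz":0,"gripper":1}
    - {"tx":0,"ty":0,"tz":0.002,"rx":0,"ry":0,"rz":0,"gripper":1}
    - {"tx":0,"ty":0,"tz":0.002,"rx":0,"ry":0,"rz":0,"gripper":1}
    - {"tx":0,"ty":0,"tz":0.002,"rx":0,"ry":0,"rz":0,"gripper":1}
    - {"tx":0,"ty":0,"tz":0.002,"rx":0,"ry":0,"rz":0,"gripper":1}
    - {"tx":0,"ty":0,"tz":0,"rx":0,"ry":0,"rz":0,"gripper":1}
    - {"tx":0,"ty":0,"tz":0,"rx":0,"ry":0,"rz":0,"gripper":1}

```text
time_s: 9.8
ee_pos: [497.1, 281.8, 67.7]
ee_rot: [180.0, 0.0, 21.3]
force: [-0.7, 0.7, -2.1]
gripper_width: 38.8
gripper_force: 25.0
```

Call:
send_rows:
  motion:
    - {"tx":0,"ty":0,"tz":0.001,"rx":0,"ry":0,"rz":0,"gripper":1}
    - {"tx":0,"ty":0,"tz":0.001,"rx":0,"ry":0,"rz":0,"gripper":1}
    - {"tx":0,"ty":0,"tz":0.001,"rx":0,"ry":0,"rz":0,"gripper":1}
    - {"tx":0,"ty":0,"tz":0,"rx":0,"ry":0,"rz":0,"gripper":1}
    - {"tx":0,"ty":0,"tz":0,"rx":0,"ry":0,"rz":0,"gripper":1}

```text
time_s: 10.42
ee_pos: [497.1, 281.8, 66.3]
ee_rot: [180.0, -0.0, 21.3]
force: [-0.1, -0.7, -1.1]
gripper_width: 38.7
gripper_force: 25.0
```

Nearly in contact; I'll go on in 0.5 mm steps until the force changes.

Call:
send_rows:
  motion:
    - {"tx":0,"ty":0,"tz":0.001,"rx":0,"ry":0,"rz":0,"gripper":1}
    - {"tx":0,"ty":0,"tz":0.001,"rx":0,"ry":0,"rz":0,"gripper":1}
    - {"tx":0,"ty":0,"tz":0,"rx":0,"ry":0,"rz":0,"gripper":1}
    - {"tx":0,"ty":0,"tz":0,"rx":0,"ry":0,"rz":0,"gripper":1}

```text
time_s: 10.92
ee_pos: [497.7, 282.1, 66.2]
ee_rot: [180.0, -0.1, 21.3]
force: [-0.1, -0.1, 4.6]
gripper_width: 38.8
gripper_force: 25.0
```

Contact at 4.6 N. Now I'll release gently and retreat.

Call:
send_rows:
  motion:
    - {"tx":0,"ty":0,"tz":0,"rx":0,"ry":0,"rz":0,"gripper":0.1}
    - {"tx":0,"ty":0,"tz":0,"rx":0,"ry":0,"rz":0,"gripper":0}
    - {"tx":0,"ty":0,"tz":0,"rx":0,"ry":0,"rz":0,"gripper":-0.2}
    - {"tx":0,"ty":0,"tz":0,"rx":0,"ry":0,"rz":0,"gripper":-0.5}
    - {"tx":0,"ty":0,"tz":0,"rx":0,"ry":0,"rz":0,"gripper":-1}
    - {"tx":0,"ty":0,"tz":0,"rx":0,"ry":0,"rz":0,"gripper":-1}
    - {"tx":0,"ty":0,"tz":0,"rx":0,"ry":0,"rz":0,"gripper":-1}

```text
time_s: 11.8
ee_pos: [497.1, 281.8, 65.2]
ee_rot: [180.0, 0.0, 21.3]
force: [-0.6, -0.3, -0.6]
gripper_width: 89.9
gripper_force: 0.0
```

Call:
send_rows:
  motion:
    - {"tx":0,"ty":0,"tz":-0.02,"rx":0,"ry":0,"rz":0,"gripper":-1}
    - {"tx":0,"ty":0,"tz":-0.05,"rx":0,"ry":0,"rz":0,"gripper":-1}
    - {"tx":0,"ty":0,"tz":-0.06,"rx":0,"ry":0,"rz":0,"gripper":-1}
    - {"tx":0,"ty":0,"tz":-0.06,"rx":0,"ry":0,"rz":0,"gripper":-1}
    - {"tx":0,"ty":0,"tz":-0.06,"rx":0,"ry":0,"rz":0,"gripper":-1}
    - {"tx":0,"ty":0,"tz":-0.02,"rx":0,"ry":0,"rz":0,"gripper":-1}
    - {"tx":0,"ty":0,"tz":0,"rx":0,"ry":0,"rz":0,"gripper":-1}
    - {"tx":0,"ty":0,"tz":0,"rx":0,"ry":0,"rz":0,"gripper":-1}

```text
time_s: 12.8
ee_pos: [496.3, 281.4, 198.9]
ee_rot: [180.0, 0.1, 21.3]
force: [0.0, -0.4, -0.1]
gripper_width: 91.2
gripper_force: 0.0
```

```bash
python3 - <<'E'
from go import *
go((534,-54.5,200),(534,-54.5,60))
S=cam("side"); cv2.imwrite("pics/s4.png",S[0][:,:,::-1])
E
```

```text
[496.3 281.4 198.9] [1.7998e+02 1.5000e-01 2.1300e+01] 12.8 [28. 17. 89. -0. 74. 97.]
to (534, -54.5, 200) tool units [-0.1739  0.6533 -0.0016]
to (534, -54.5, 60) tool units [ 7.0e-04 -1.0e-04  2.8e-01]
```

View pics/s4.png

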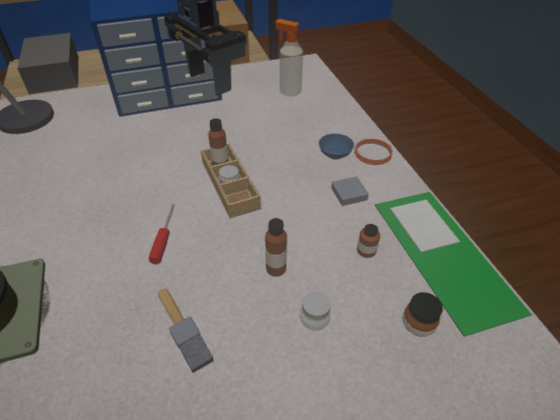

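The first bottle stands upright in the far cell at (218,145). Now the second one.

Call:
send_rows:
  motion:
    - {"tx":-0.012,"ty":0.045,"tz":0,"rx":0,"ry":0,"rz":0,"gripper":-1}
    - {"tx":-0.025,"ty":0.095,"tz":0,"rx":0,"ry":0,"rz":0,"gripper":-1}
    - {"tx":-0.025,"ty":0.095,"tz":0,"rx":0,"ry":0,"rz":0,"gripper":-1}
    - {"tx":-0.025,"ty":0.095,"tz":0,"rx":0,"ry":0,"rz":0,"gripper":-1}
    - {"tx":-0.025,"ty":0.095,"tz":0,"rx":0,"ry":0,"rz":0,"gripper":-1}
    - {"tx":-0.025,"ty":0.095,"tz":0,"rx":0,"ry":0,"rz":0,"gripper":-1}
    - {"tx":-0.025,"ty":0.09,"tz":0,"rx":0,"ry":0,"rz":0,"gripper":-1}
    - {"tx":-0.012,"ty":0.043,"tz":0,"rx":0,"ry":0,"rz":0,"gripper":-1}
    - {"tx":0,"ty":0,"tz":0,"rx":0,"ry":0,"rz":0,"gripper":-1}
    - {"tx":0,"ty":0,"tz":0,"rx":0,"ry":0,"rz":0,"gripper":-1}
    - {"tx":0,"ty":0,"tz":0,"rx":0,"ry":0,"rz":0,"gripper":-1}

```text
time_s: 14.22
ee_pos: [534.5, -53.0, 200.0]
ee_rot: [-180.0, 0.0, 21.4]
force: [0.0, 0.6, -0.0]
gripper_width: 91.1
gripper_force: 0.0
```

```bash
python3 - <<'E'
from go import *
go((534,-54.5,200),(534,-54.5,60))
E
```

```text
[534.5 -53.  200. ] [-1.7998e+02  2.0000e-02  2.1380e+01] 14.22 [-7. 14. 93.  0. 73. 62.]
to (534, -54.5, 200) tool units [-0.002   0.0025  0.    ]
to (534, -54.5, 60) tool units [1.0e-04 1.0e-04 2.8e-01]
```

Call:
send_rows:
  motion:
    - {"tx":-0.002,"ty":0.002,"tz":0.03,"rx":0,"ry":0,"rz":0,"gripper":-1}
    - {"tx":0,"ty":0,"tz":0.06,"rx":0,"ry":0,"rz":0,"gripper":-1}
    - {"tx":0,"ty":0,"tz":0.06,"rx":0,"ry":0,"rz":0,"gripper":-1}
    - {"tx":0,"ty":0,"tz":0.06,"rx":0,"ry":0,"rz":0,"gripper":-1}
    - {"tx":0,"ty":0,"tz":0.05,"rx":0,"ry":0,"rz":0,"gripper":-1}
    - {"tx":0,"ty":0,"tz":0.019,"rx":0,"ry":0,"rz":0,"gripper":-1}
    - {"tx":0,"ty":0,"tz":0,"rx":0,"ry":0,"rz":0,"gripper":-1}
    - {"tx":0,"ty":0,"tz":0,"rx":0,"ry":0,"rz":0,"gripper":-1}

```text
time_s: 15.22
ee_pos: [534.9, -55.3, 61.6]
ee_rot: [179.9, -0.1, 21.3]
force: [0.0, 0.1, -0.3]
gripper_width: 90.9
gripper_force: 0.0
```

Call:
send_rows:
  motion:
    - {"tx":0,"ty":0,"tz":0,"rx":0,"ry":0,"rz":0,"gripper":0}
    - {"tx":0,"ty":0,"tz":0,"rx":0,"ry":0,"rz":0,"gripper":0.1}
    - {"tx":0,"ty":0,"tz":0,"rx":0,"ry":0,"rz":0,"gripper":0.2}
    - {"tx":0,"ty":0,"tz":0,"rx":0,"ry":0,"rz":0,"gripper":0.5}
    - {"tx":0,"ty":0,"tz":0,"rx":0,"ry":0,"rz":0,"gripper":1}
    - {"tx":0,"ty":0,"tz":0,"rx":0,"ry":0,"rz":0,"gripper":1}
    - {"tx":0,"ty":0,"tz":0,"rx":0,"ry":0,"rz":0,"gripper":1}
    - {"tx":0,"ty":0,"tz":0,"rx":0,"ry":0,"rz":0,"gripper":1}

```text
time_s: 16.23
ee_pos: [534.0, -55.2, 60.7]
ee_rot: [-180.0, 0.0, 21.3]
force: [-0.9, 0.1, 1.2]
gripper_width: 38.7
gripper_force: 25.0
```

Call:
send_rows:
  motion:
    - {"tx":0,"ty":0,"tz":-0.01,"rx":0,"ry":0,"rz":0,"gripper":1}
    - {"tx":0,"ty":0,"tz":-0.03,"rx":0,"ry":0,"rz":0,"gripper":1}
    - {"tx":0,"ty":0,"tz":-0.05,"rx":0,"ry":0,"rz":0,"gripper":1}
    - {"tx":0,"ty":0,"tz":-0.06,"rx":0,"ry":0,"rz":0,"gripper":1}
    - {"tx":0,"ty":0,"tz":-0.06,"rx":0,"ry":0,"rz":0,"gripper":1}
    - {"tx":0,"ty":0,"tz":-0.05,"rx":0,"ry":0,"rz":0,"gripper":1}
    - {"tx":0,"ty":0,"tz":-0.03,"rx":0,"ry":0,"rz":0,"gripper":1}
    - {"tx":0,"ty":0,"tz":-0.01,"rx":0,"ry":0,"rz":0,"gripper":1}
    - {"tx":0,"ty":0,"tz":0,"rx":0,"ry":0,"rz":0,"gripper":1}
    - {"tx":0,"ty":0,"tz":0,"rx":0,"ry":0,"rz":0,"gripper":1}

```text
time_s: 17.48
ee_pos: [533.4, -55.2, 209.7]
ee_rot: [-179.9, 0.1, 21.3]
force: [-0.5, -0.7, -2.2]
gripper_width: 38.7
gripper_force: 25.0
```

```bash
python3 - <<'E'
from go import *
go((510.5,146,210))
E
```

```text
[533.4 -55.2 209.7] [-1.7994e+02  1.2000e-01  2.1300e+01] 17.48 [-7. 14. 92. -0. 74. 62.]
to (510.5, 146, 210) tool units [ 0.1035 -0.3915 -0.0005]
```

Call:
send_rows:
  motion:
    - {"tx":0.005,"ty":-0.02,"tz":0,"rx":0,"ry":0,"rz":0,"gripper":1}
    - {"tx":0.012,"ty":-0.045,"tz":0,"rx":0,"ry":0,"rz":0,"gripper":1}
    - {"tx":0.017,"ty":-0.065,"tz":0,"rx":0,"ry":0,"rz":0,"gripper":1}
    - {"tx":0.017,"ty":-0.065,"tz":0,"rx":0,"ry":0,"rz":0,"gripper":1}
    - {"tx":0.017,"ty":-0.065,"tz":0,"rx":0,"ry":0,"rz":0,"gripper":1}
    - {"tx":0.017,"ty":-0.065,"tz":0,"rx":0,"ry":0,"rz":0,"gripper":1}
    - {"tx":0.011,"ty":-0.04,"tz":0,"rx":0,"ry":0,"rz":0,"gripper":1}
    - {"tx":0.005,"ty":-0.02,"tz":0,"rx":0,"ry":0,"rz":0,"gripper":1}
    - {"tx":0.002,"ty":-0.006,"tz":0,"rx":0,"ry":0,"rz":0,"gripper":1}
    - {"tx":0,"ty":0,"tz":0,"rx":0,"ry":0,"rz":0,"gripper":1}
    - {"tx":0,"ty":0,"tz":0,"rx":0,"ry":0,"rz":0,"gripper":1}

```text
time_s: 18.85
ee_pos: [511.1, 144.9, 210.7]
ee_rot: [180.0, 0.0, 21.2]
force: [-0.9, -0.4, -3.0]
gripper_width: 38.7
gripper_force: 25.0
```

```bash
python3 - <<'E'
from go import *
go((510.5,146,210),(510.5,146,73))
E
```

```text
[511.1 144.9 210.7] [1.7998e+02 1.0000e-02 2.1250e+01] 18.85 [15. 13. 93. -0. 74. 83.]
to (510.5, 146, 210) tool units [-0.0004 -0.0025  0.0014]
to (510.5, 146, 73) tool units [ 0.00e+00 -1.00e-04  2.74e-01]
```

Call:
send_rows:
  motion:
    - {"tx":0,"ty":-0.002,"tz":0.02,"rx":0,"ry":0,"rz":0,"gripper":1}
    - {"tx":0,"ty":0,"tz":0.05,"rx":0,"ry":0,"rz":0,"gripper":1}
    - {"tx":0,"ty":0,"tz":0.06,"rx":0,"ry":0,"rz":0,"gripper":1}
    - {"tx":0,"ty":0,"tz":0.06,"rx":0,"ry":0,"rz":0,"gripper":1}
    - {"tx":0,"ty":0,"tz":0.05,"rx":0,"ry":0,"rz":0,"gripper":1}
    - {"tx":0,"ty":0,"tz":0.024,"rx":0,"ry":0,"rz":0,"gripper":1}
    - {"tx":0,"ty":0,"tz":0.01,"rx":0,"ry":0,"rz":0,"gripper":1}
    - {"tx":0,"ty":0,"tz":0,"rx":0,"ry":0,"rz":0,"gripper":1}
    - {"tx":0,"ty":0,"tz":0,"rx":0,"ry":0,"rz":0,"gripper":1}

```text
time_s: 19.98
ee_pos: [511.4, 146.7, 74.6]
ee_rot: [180.0, -0.1, 21.3]
force: [-0.7, -0.1, -1.9]
gripper_width: 39.0
gripper_force: 25.0
```

Call:
send_rows:
  motion:
    - {"tx":0,"ty":0,"tz":0.002,"rx":0,"ry":0,"rz":0,"gripper":1}
    - {"tx":0,"ty":0,"tz":0.002,"rx":0,"ry":0,"rz":0,"gripper":1}
    - {"tx":0,"ty":0,"tz":0.002,"rx":0,"ry":0,"rz":0,"gripper":1}
    - {"tx":0,"ty":0,"tz":0.002,"rx":0,"ry":0,"rz":0,"gripper":1}
    - {"tx":0,"ty":0,"tz":0.002,"rx":0,"ry":0,"rz":0,"gripper":1}
    - {"tx":0,"ty":0,"tz":0,"rx":0,"ry":0,"rz":0,"gripper":1}
    - {"tx":0,"ty":0,"tz":0,"rx":0,"ry":0,"rz":0,"gripper":1}

```text
time_s: 20.85
ee_pos: [510.7, 146.5, 68.7]
ee_rot: [180.0, 0.0, 21.3]
force: [-0.3, -0.4, -1.7]
gripper_width: 38.9
gripper_force: 25.0
```

Call:
send_rows:
  motion:
    - {"tx":0,"ty":0,"tz":0.001,"rx":0,"ry":0,"rz":0,"gripper":1}
    - {"tx":0,"ty":0,"tz":0.001,"rx":0,"ry":0,"rz":0,"gripper":1}
    - {"tx":0,"ty":0,"tz":0.001,"rx":0,"ry":0,"rz":0,"gripper":1}
    - {"tx":0,"ty":0,"tz":0.001,"rx":0,"ry":0,"rz":0,"gripper":1}
    - {"tx":0,"ty":0,"tz":0,"rx":0,"ry":0,"rz":0,"gripper":1}
    - {"tx":0,"ty":0,"tz":0,"rx":0,"ry":0,"rz":0,"gripper":1}

```text
time_s: 21.6
ee_pos: [510.7, 146.5, 66.8]
ee_rot: [180.0, -0.0, 21.3]
force: [-0.2, -0.0, -0.5]
gripper_width: 38.5
gripper_force: 25.0
```

Call:
send_rows:
  motion:
    - {"tx":0,"ty":0,"tz":0.001,"rx":0,"ry":0,"rz":0,"gripper":1}
    - {"tx":0,"ty":0,"tz":0,"rx":0,"ry":0,"rz":0,"gripper":1}
    - {"tx":0,"ty":0,"tz":0,"rx":0,"ry":0,"rz":0,"gripper":1}

```text
time_s: 21.98
ee_pos: [511.0, 146.6, 66.7]
ee_rot: [180.0, -0.1, 21.3]
force: [-0.7, -1.0, 3.8]
gripper_width: 38.8
gripper_force: 25.0
```

Contact at 3.8 N. I'll release and retreat.

Call:
send_rows:
  motion:
    - {"tx":0,"ty":0,"tz":0,"rx":0,"ry":0,"rz":0,"gripper":0.1}
    - {"tx":0,"ty":0,"tz":0,"rx":0,"ry":0,"rz":0,"gripper":0}
    - {"tx":0,"ty":0,"tz":0,"rx":0,"ry":0,"rz":0,"gripper":-0.2}
    - {"tx":0,"ty":0,"tz":0,"rx":0,"ry":0,"rz":0,"gripper":-0.5}
    - {"tx":0,"ty":0,"tz":0,"rx":0,"ry":0,"rz":0,"gripper":-1}
    - {"tx":0,"ty":0,"tz":0,"rx":0,"ry":0,"rz":0,"gripper":-1}
    - {"tx":0,"ty":0,"tz":0,"rx":0,"ry":0,"rz":0,"gripper":-1}

```text
time_s: 22.85
ee_pos: [510.7, 146.5, 66.2]
ee_rot: [180.0, -0.0, 21.3]
force: [0.9, -0.6, -0.1]
gripper_width: 90.2
gripper_force: 0.0
```

Call:
send_rows:
  motion:
    - {"tx":0,"ty":0,"tz":-0.02,"rx":0,"ry":0,"rz":0,"gripper":-1}
    - {"tx":0,"ty":0,"tz":-0.05,"rx":0,"ry":0,"rz":0,"gripper":-1}
    - {"tx":0,"ty":0,"tz":-0.06,"rx":0,"ry":0,"rz":0,"gripper":-1}
    - {"tx":0,"ty":0,"tz":-0.06,"rx":0,"ry":0,"rz":0,"gripper":-1}
    - {"tx":0,"ty":0,"tz":-0.06,"rx":0,"ry":0,"rz":0,"gripper":-1}
    - {"tx":0,"ty":0,"tz":-0.06,"rx":0,"ry":0,"rz":0,"gripper":-1}
    - {"tx":0,"ty":0,"tz":-0.02,"rx":0,"ry":0,"rz":0,"gripper":-1}
    - {"tx":0,"ty":0,"tz":0,"rx":0,"ry":0,"rz":0,"gripper":-1}
    - {"tx":0,"ty":0,"tz":0,"rx":0,"ry":0,"rz":0,"gripper":-1}

```text
time_s: 23.98
ee_pos: [509.9, 146.3, 229.9]
ee_rot: [-180.0, 0.1, 21.3]
force: [-0.0, -0.5, -0.4]
gripper_width: 91.2
gripper_force: 0.0
```

```bash
python3 - <<'E'
from go import *
S=cam("side"); cv2.imwrite("pics/s5.png",S[0][:,:,::-1])
E
```

```text
(no output)
```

View pics/s5.png

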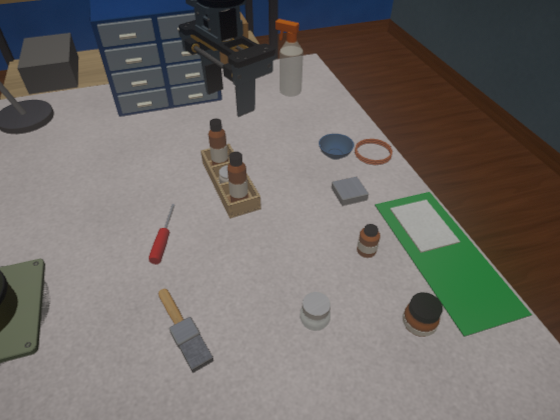

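Both bottles stand upright in the end cells, at (218,145) and (237,180), and the gripper is clear of them.

```bash
python3 -c "
from workcell import env
print(env.job_done())"
```

```text
the job is handed in; nothing more can be done
None
```

Both amber bottles now stand upright in the crate's two empty cells, each set down gently (under 5 N), and I handed the job in at about 24 s; no verdict came back.

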